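# Turn a light-sensor module window-up for wiping

### The arm

A 6-joint arm with a two-finger parallel gripper is mounted at the origin on the work surface. World frame = base frame: x ahead of the robot, y to its left, z up, the work surface at z = 0. Lengths are in m, angles in rad, forces in N, time in s.
With the tool pointing down it reaches from about 0.35 to 0.775 m from the base axis. Payload 7.3 kg.
Tool frame: the origin (TCP) lies midway between the tips of the shut fingers; the grasp point (between the pads) lies 19 mm behind it; z points along the fingers, y is the line along which they close (so a half turn about z gives the same grasp; the last joint's range is limited). The gripper opens to 92 mm and grips with 3 to 60 N. Pads are 19 mm wide; open, the fingers measure 130 mm over their backs; the gripper's body (75 mm by 190 mm) begins 47 mm behind the grasp point.
Start: joints at [1.142, 0.342, 1.524, -0, 1.275, -0.146], TCP at [0.146, 0.504, 0.227] pointing down, gripper open.
Joint ranges: [-2.53, 2.53], [-0.77, 2.02], [0.04, 2.7], [-1, 4.14], [0.28, 2.66], [-3.11, 3.11]. Speed limits (rad/s): [2.57, 2.57, 3.14, 3.14, 3.14, 3.14].

### API

Orientations are given as [roll, pitch, yaw] about the fixed x, y, z axes, in that order (R = Rz(yaw) Ry(pitch) Rx(roll)).
In Python, from cell import robot, read_camera, camera_params, nets gives the robot as it stands. The module is installed in compiled form; this text tells all that it offers.
- The arm moves only by the tool step_arm, never from a script. Its argument "steps" is a list of rows, each an object of numbers: "x", "y", "z": the shift along the tool's x, y, z as a fraction of full scale; "rx", "ry", "rz": the turn, a rotation vector about the tool's x, y, z as a fraction of full scale; "claw": the opening, from -1 (shut) to 1 (fully open). In form: [{"x": .., "y": .., "z": .., "rx": .., "ry": .., "rz": .., "claw": ..}, ...]. A call has 1 to 12 rows; each row is the pose to reach, as a shift and turn from the pose commanded when the call began, along the tool's axes at that moment; what a row does not reach only later rows make up. Full scale, the value 1, is 750 mm for a shift and pi/4 rad for a turn. A row lasts 1/12 s, in which the tool goes at most 41.7 mm and 7.16 degrees, less where a joint would pass 70% of its speed; a pose out of reach is approached as far as the arm can. A call with a number of a shift or a turn outside -1 to 1 is refused whole. A call with a gripper value outside its range is refused whole. The fingers move at their own pace and stop on an object; "squeeze" is the grip in N (left out, the last holds). Time passes only in rows, so rows that repeat a pose let the fingers close. It gives the time, the measured TCP pose, the force, the opening and the grip force at its end, in the units of the state.
- robot.observe(): the state, without advancing time (a new reading comes with each control period).
- read_camera(name): name is "scene" or "side" or "wrist"; returns (picture, depth): 480x640x3 uint8, blue, green, red; 480x640 float32, m along the optical axis (not along the pixel's ray), 0 where there is no reading.
- camera_params(name): a dict with "fx", "fy", "cx", "cy" (pixels), "R" (3x3) and "t" (3): a world point X has camera coordinates R X + t; the wrist camera has in their place "hand_eye" (4x4, takes a point from camera to tool coordinates, whose origin is the TCP and whose axes are the flange's). Camera axes: x right, y down, z forward; pixel columns grow to the right and rows downward; lengths in m; the calibration is good to about 2 mm. A picture is of the moment at which its call begins: read the wrist's pose just before it. camera_params takes no time and is no camera call.
- robot.hand_in(): hands the job in; it is judged then, once.
Trained networks look in the newest picture that a camera, given by its name, has taken for a name from the list of things; names that differ only in an ending like _2 or _b are one class to them, and where a whole thing is asked for, a point or a joint stands for the part that bears it (a point fixed in the world has none). Each returns a list of dicts, best first, with "conf" (0 to 1); they miss things now and then, are a little off and sometimes report something else, mostly with a low value. They report only what shows in the picture. A call takes as long as a camera call. They do not tell look-alikes from the thing itself.
- nets.masks_of(camera, query): "region" (480x640 bool, what is visible of it) and "box" ([left, top, right, bottom] in pixels, round what is visible of it).
- nets.landmark_of(camera, query): "pixel" ([row, column] in pixels: a listed point, or the origin of a listed thing).
The state is a dict: "time": time; "qpos": joint angles; "qvel": joint speeds; "joint_efforts": joint torques, N m; "tool_pos": TCP position; "tool_rot": TCP orientation; "contact_force": force on the tool from outside, world axes, zero at the start; "torque": the same for the moment, N m; "opening": finger opening in m; "grip_force": force on a finger pad.
Only numpy, scipy, OpenCV 4.12 (cv2) and the standard library are available. Lean on these libraries where they do the work, as an engineer would, in place of code of your own. Each camera call takes 0.05 s, during which the arm holds its last target. There are 200 camera calls.

### The job

Take the light-sensor module with the green swing handle out of its foam cutout, raising the handle end first so that it tilts out, and turn it over: lay it window up, flat, in the middle of the round blue mat, ready to be wiped, and let go of it. Set it down under control, without dropping it or letting it topple, and leave the module with the orange handle where it is.

Things in the scene. Friction and masses are not known exactly. Their poses are not given: they have to be found in the camera images.
- sensor: Target: white flat module, 90 (x) x 56 (y) x 16 (z) mm, 0.14 kg, green swing handle at its -x end; it starts back up in a foam pocket, round blue window underneath. Origin: middle of the window face; x points from the handle end to the far end, z from window to back (down once turned over). Hinge pin along y at x -53, z 8 mm, between dark ears that end at x -59.
- sensor_grip (a point): Grip point on the green handle, a paddle 10 (x) x 30 (y) mm, rising 46 mm from the pin; the point is 34 mm from the pin along z. Upright at the start, its x along the module's. Held and lifted, the module swings almost freely and hangs from it. To turn it over, touch the hanging far end to the mat and move the handle on along its own x while lowering: the far end trails. Swing 180 deg.
- mat: Round light-blue silicone mat with a darker ring, 200 mm across, 4 mm thick, fixed flat on the bench, clear of the foam case. Origin: centre of its underside.
- spare: Bystander to leave alone: same module with an orange handle, same axes, 120 mm beside the target in the same fixed grey foam case. Foam 190 x 250 mm, top 34 mm above the bench; both pockets' floors at 16 mm; 2 mm gap round each module, backs 2 mm below the foam top, handles 36 mm above it. Farther off stand a brown bottle (120 mm tall), a blue tube rack and a clear dish.
Things that resemble listed ones, but are neither listed nor needed, are in the scene too. What is shaped like the mat but brown is not meant. What is shaped like the sensor but yellow is not meant.

How it is judged:
On the way:
1. the handle end is raised first: the module is tilted by more than 23 degrees while its middle is still within 55 mm of where it lay (angle between sensor's own z axis and vertical above 0.4 rad and distance of sensor from where it was at the start of the episode below 0.055 m), for 0.05 s.
At the end, for the whole second after the job is handed in: The green-handled module lies window up on the mat, flat within 10 degrees, its middle within 35 mm of the mat's centre (any heading), at rest and released; the orange-handled module is within 12 mm of where it was (angle between sensor's own z axis and vertical above 2.96 rad and horizontal distance between sensor and mat below 0.035 m and contact force between sensor and mat above 0.3 N and linear speed of sensor below 0.02 m/s and distance of spare from where it was at the start of the episode below 0.012 m); the robot touches nothing.
It fails at once if the green-handled module is dropped or left to topple (faster than 0.45 m/s with the fingers off it) (contact force between the fingers and sensor below 0.2 N and linear speed of sensor above 0.45 m/s).
It fails at once if the orange-handled module is moved by more than 12 mm (distance of spare from where it was at the start of the episode above 0.012 m).
It also fails if it takes over 53 s, if anything falls off the work surface, if the arm or the gripper's body presses on something with over 40 N, if the wrist force passes 120 N, or if a joint passes its speed limit or range.

## Working session

There is one attempt and no reset: what is moved stays moved. The work goes in short steps, Python scripts to look and compute and a tool call to move; the robot and the scene stay as the last step left them, time stands still between calls to the robot, and variables do not carry over. Pictures are saved under pics/ and viewed, at most 10 in all, crops included, and the job is handed in when it is done.

Besides the shell and the picture viewer there is one more tool, called after "Call:" as a command line: name --argument value ..., lists and objects as JSON in quotes. step_arm: Moves the arm, as the interface text tells. Its arguments: {"type":"object","properties":{"steps":{"type":"array","items":{"type":"object","properties":{"x":{"type":"number","minimum":-1,"maximum":1},"y":{"type":"number","minimum":-1,"maximum":1},"z":{"type":"number","minimum":-1,"maximum":1},"rx":{"type":"number","minimum":-1,"maximum":1},"ry":{"type":"number","minimum":-1,"maximum":1},"rz":{"type":"number","minimum":-1,"maximum":1},"claw":{"type":"number"}}}},"squeeze":{"type":"number"}},"required":["steps"]}

```bash
mkdir -p pics
cat > h.py <<'E'
import numpy as np, cv2
from cell import robot, read_camera, camera_params, nets
from scipy.spatial.transform import Rotation as Ro
def pts(cam,depth):
    p=camera_params(cam); v,u=np.mgrid[:480,:640]
    c=np.stack([(u-p['cx'])/p['fx']*depth,(v-p['cy'])/p['fy']*depth,depth],-1)
    if 'hand_eye' in p:
        s=robot.observe(); H=np.array(p['hand_eye']); c=c@H[:3,:3].T+H[:3,3]
        return c@Ro.from_euler('xyz',s['tool_rot']).as_matrix().T+np.array(s['tool_pos'])
    return (c-np.array(p['t']))@np.array(p['R'])
E
cat > a.py <<'E'
from h import *
s=robot.observe(); print(s['time'],s['tool_pos'],s['tool_rot'],s['opening'])
for cam in ['scene','side']:
    im,d=read_camera(cam); cv2.imwrite(f'pics/{cam}0.png',im); P=pts(cam,d); np.save(f'{cam}P.npy',P)
    for q in ['sensor','sensor_grip','mat','spare']:
        for r in nets.masks_of(cam,q)[:3]:
            m=r['region']&(d>0); print(cam,q,round(r['conf'],2),np.round(r['box']),np.median(P[m],0).round(3), im[m].mean(0).round())
        for r in nets.landmark_of(cam,q)[:3]:
            a,b=np.round(r['pixel']).astype(int); print('   lm',round(r['conf'],2),a,b,P[a,b].round(3) if 0<=a<480 and 0<=b<640 else '')
E
python3 a.py
```

```text
0.0 [0.14629649 0.50376259 0.22602438] [-3.14000903e+00 -2.13727933e-04  2.85880553e+00] 0.0918571161288658
scene sensor 0.86 [243. 192. 281. 213.] [ 0.562 -0.25   0.032] [198. 210. 197.]
scene sensor 0.57 [203. 171. 224. 193.] [ 0.623 -0.431  0.017] [ 61. 159. 134.]
   lm 0.63 209 257 [ 0.579 -0.239  0.035]
   lm 0.57 181 216 [ 0.618 -0.444  0.015]
scene sensor_grip 0.53 [204. 183. 216. 193.] [ 0.65  -0.418  0.033] [33. 99. 23.]
scene sensor_grip 0.43 [276. 192. 281. 208.] [ 0.524 -0.223  0.052] [ 49. 108.  34.]
   lm 0.66 184 209 [ 0.649 -0.419  0.032]
   lm 0.61 196 277 [ 0.522 -0.223  0.07 ]
scene mat 0.75 [383. 368. 485. 468.] [0.547 0.486 0.003] [ 37.  85. 150.]
scene mat 0.68 [328. 297. 413. 370.] [0.539 0.255 0.004] [240. 225. 145.]
   lm 0.95 416 432 [0.547 0.477 0.004]
   lm 0.64 331 371 [0.533 0.249 0.007]
scene spare 0.98 [241. 222. 284. 240.] [ 0.614 -0.141  0.032] [207. 217. 223.]
   lm 0.8 240 260 [ 0.626 -0.125  0.032]
side sensor 0.88 [455. 369. 492. 445.] [ 0.618 -0.462  0.015] [118. 212. 201.]
side sensor 0.73 [360. 307. 419. 342.] [ 0.561 -0.255  0.031] [225. 234. 225.]
   lm 0.85 333 391 [ 0.558 -0.268  0.031]
   lm 0.82 418 477 [ 0.612 -0.48   0.013]
side sensor_grip 0.61 [469. 368. 490. 390.] [ 0.645 -0.427  0.036] [ 50. 128.  49.]
side sensor_grip 0.56 [362. 309. 368. 331.] [ 0.516 -0.246  0.064] [ 87. 160.  76.]
   lm 0.91 377 480 [ 0.647 -0.428  0.044]
   lm 0.44 316 365 [ 0.511 -0.247  0.071]
side mat 0.93 [264. 201. 336. 242.] [0.53  0.238 0.003] [250. 244. 194.]
side mat 0.92 [243. 167. 312. 200.] [0.541 0.467 0.003] [ 72. 104. 173.]
   lm 0.84 184 278 [0.534 0.465 0.004]
   lm 0.77 220 300 [0.534 0.24  0.003]
side spare 0.58 [367. 269. 416. 299.] [ 0.61  -0.146  0.031] [221. 228. 239.]
   lm 0.7 296 395 [ 0.614 -0.171  0.032]
```

View pics/scene0.png

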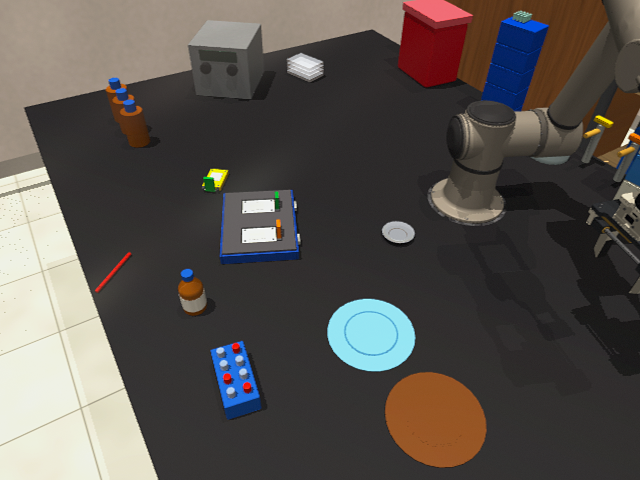

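View pics/side0.png

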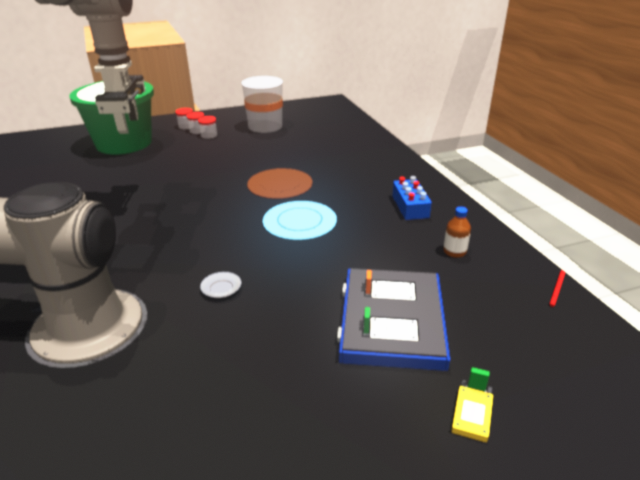

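```bash
cat > b.py <<'E'
from h import *
for cam in ['scene','side']:
    im=cv2.imread(f'pics/{cam}0.png').astype(int); P=np.load(f'{cam}P.npy')
    b,g,r=im[...,0],im[...,1],im[...,2]; z=P[...,2]
    tgt=np.hypot(P[...,0]-.56,P[...,1]+.25)<.09; sp=np.hypot(P[...,0]-.615,P[...,1]+.14)<.09
    G=(g>r+30)&(g>b+30)&(z>.045)&tgt&(z<.1); print(cam,'green',G.sum(),P[G].mean(0).round(4),P[G].max(0).round(3),P[G].min(0).round(3))
    for n,t in [('tgt',tgt),('sp',sp)]:
        W=(im.min(-1)>150)&t&(abs(z-.032)<.006)
        k=P[W][:,:2].astype(np.float32)*1000; print(n,W.sum(),cv2.minAreaRect(k),k.mean(0))
    O=(r>b+60)&(r>g+30)&(z>.045)&sp&(z<.1); print('orange',O.sum(),P[O].mean(0).round(4))
    M=(b>r+20)&(b>110)&(abs(z-.004)<.01)&(np.hypot(P[...,0]-.535,P[...,1]-.245)<.14)
    k=P[M][:,:2].astype(np.float32)*1000; print('mat',M.sum(),cv2.minEnclosingCircle(k),cv2.fitEllipse(cv2.convexHull(k)))
E
python3 b.py
```

```text
scene green 42 [ 0.5247 -0.225   0.0634] [ 0.532 -0.215  0.072] [ 0.512 -0.25   0.045]
tgt 386 ((569.2420654296875, -253.31857299804688), (62.155521392822266, 89.90815734863281), 64.71475982666016) [ 569.1503  -253.35664]
sp 475 ((618.83740234375, -146.49850463867188), (63.12415313720703, 89.8255615234375), 64.01773071289062) [ 620.1103 -145.4092]
orange 49 [ 0.5752 -0.1187  0.065 ]
mat 5026 ((532.0564575195312, 248.73196411132812), 103.38067626953125) ((532.3220825195312, 248.26318359375), (201.49009704589844, 205.33349609375), 122.29524993896484)
side green 91 [ 0.5172 -0.2413  0.0636] [ 0.529 -0.223  0.071] [ 0.51  -0.251  0.045]
tgt 1100 ((580.6829223632812, -231.594482421875), (128.27210998535156, 92.90799713134766), 66.15616607666016) [ 568.9125 -254.5957]
sp 807 ((619.5173950195312, -151.08071899414062), (69.99519348144531, 92.57030487060547), 63.79331588745117) [ 618.9882 -150.1248]
orange 81 [ 0.5683 -0.1334  0.0619]
mat 2458 ((536.177978515625, 253.69805908203125), 112.94888305664062) ((536.6875610351562, 254.58631896972656), (206.7269744873047, 224.454345703125), 164.8853759765625)
```

The pictures show the foam case with the green handle (scene px 277,200) and the light-blue mat at px (371,333). The module's +x points outward at about -25°, and the mat centre is near (0.533, 0.250). I'll move over the case and refine with the wrist camera.

```bash
cat > mv.py <<'E'
import sys
from h import *
# usage: mv.py x y z ydir_deg ... -> rows rel. to the present pose
s=robot.observe(); R=Ro.from_euler('xyz',s['tool_rot']).as_matrix(); p=np.array(s['tool_pos'])
print('now',s['time'],p.round(4),'ydir',np.degrees(np.arctan2(R[1,1],R[0,1])).round(2),'F',np.round(s['contact_force'],1),'op',round(s['opening'],4),'g',round(s['grip_force'],1),'q',np.round(s['qpos'],2))
a=list(map(float,sys.argv[1:]))
for i in range(0,len(a),4):
    yd=np.radians(a[i+3]); y=np.array([np.cos(yd),np.sin(yd),0]); z=np.array([0,0,-1.]); T=np.stack([np.cross(y,z),y,z],1)
    print('row', (R.T@(np.array(a[i:i+3])-p)/.75).round(4),(Ro.from_matrix(R.T@T).as_rotvec()/(np.pi/4)).round(4))
E
python3 mv.py .45 .2 .26 28.8 .5 -.15 .26 -25; python3 -c "
from h import *
print(camera_params('wrist'))"
```

```text
now 0.9 [0.1465 0.5042 0.2268] ydir 73.8 F [ 0.9 -0.3 -0.4] op 0.0918 g 0.0 q [ 1.14  0.34  1.52 -0.    1.28 -0.15]
row [-0.5018 -0.2766 -0.0443] [ 2.e-04 -0.e+00  1.e+00]
row [-0.696  -0.7061 -0.0444] [ 2.0000e-04 -2.0000e-04  2.1956e+00]
{'fx': 414.26113524380605, 'fy': 414.26113524380605, 'cx': 320.9257364604773, 'cy': 232.66827577612648, 'hand_eye': array([[-8.38339992e-05, -9.54682975e-01, -2.97624612e-01,
         8.24584041e-02],
       [ 9.99999983e-01, -1.28705747e-04,  1.31169219e-04,
         8.43305398e-04],
       [-1.63531019e-04, -2.97624596e-01,  9.54682970e-01,
        -1.57556397e-01],
       [ 0.00000000e+00,  0.00000000e+00,  0.00000000e+00,
         1.00000000e+00]])}
```

Call:
step_arm --steps '[{"x": -0.5, "y": -0.277, "z": -0.044, "rz": 1, "claw": 1}, {"x": -0.5, "y": -0.277, "z": -0.044, "rz": 1, "claw": 1}, {"x": -0.5, "y": -0.277, "z": -0.044, "rz": 1, "claw": 1}, {"x": -0.5, "y": -0.277, "z": -0.044, "rz": 1, "claw": 1}, {"x": -0.5, "y": -0.277, "z": -0.044, "rz": 1, "claw": 1}, {"x": -0.5, "y": -0.277, "z": -0.044, "rz": 1, "claw": 1}, {"x": -0.5, "y": -0.277, "z": -0.044, "rz": 1, "claw": 1}, {"x": -0.5, "y": -0.277, "z": -0.044, "rz": 1, "claw": 1}, {"x": -0.5, "y": -0.277, "z": -0.044, "rz": 1, "claw": 1}, {"x": -0.5, "y": -0.277, "z": -0.044, "rz": 1, "claw": 1}, {"x": -0.5, "y": -0.277, "z": -0.044, "rz": 1, "claw": 1}, {"x": -0.5, "y": -0.277, "z": -0.044, "rz": 1, "claw": 1}]'

```text
$.steps[0]: bad value
```

```bash
python3 mv.py .51 -.2 .24 -16.2
```

```text
now 0.9 [0.1465 0.5042 0.2268] ydir 73.8 F [ 0.9 -0.3 -0.4] op 0.0918 g 0.0 q [ 1.14  0.34  1.52 -0.    1.28 -0.15]
row [-0.7274 -0.7664 -0.0177] [ 2.e-04 -1.e-04  2.e+00]
```

Call:
step_arm --steps '[{"x": -0.5, "y": -0.277, "z": -0.044, "rx": 0.0, "ry": 0.0, "rz": 0.99, "claw": 0.99}]'

```text
time: 0.98
tool_pos: [0.1727, 0.4774, 0.2293]
tool_rot: [3.141, -0.002, 2.74]
contact_force: [1.0, -0.5, 0.6]
opening: 0.0916
grip_force: 0.0
```

```bash
python3 mv.py .45 .2 .26 22.8
```

```text
now 0.9833 [0.1727 0.4774 0.2293] ydir 66.97 F [ 1.  -0.5  0.6] op 0.0916 g 0.0 q [ 1.07  0.31  1.57  0.    1.27 -0.1 ]
row [-0.4849 -0.1956 -0.0422] [-1.000e-04 -3.400e-03  9.815e-01]
```

Call:
step_arm --steps '[{"x": -0.485, "y": -0.196, "z": -0.04, "rx": 0, "ry": 0, "rz": 0.98, "claw": 0.99}, {"x": -0.485, "y": -0.196, "z": -0.04, "rx": 0, "ry": 0, "rz": 0.98, "claw": 0.99}, {"x": -0.485, "y": -0.196, "z": -0.04, "rx": 0, "ry": 0, "rz": 0.98, "claw": 0.99}, {"x": -0.485, "y": -0.196, "z": -0.04, "rx": 0, "ry": 0, "rz": 0.98, "claw": 0.99}, {"x": -0.485, "y": -0.196, "z": -0.04, "rx": 0, "ry": 0, "rz": 0.98, "claw": 0.99}, {"x": -0.485, "y": -0.196, "z": -0.04, "rx": 0, "ry": 0, "rz": 0.98, "claw": 0.99}, {"x": -0.485, "y": -0.196, "z": -0.04, "rx": 0, "ry": 0, "rz": 0.98, "claw": 0.99}, {"x": -0.485, "y": -0.196, "z": -0.04, "rx": 0, "ry": 0, "rz": 0.98, "claw": 0.99}, {"x": -0.485, "y": -0.196, "z": -0.04, "rx": 0, "ry": 0, "rz": 0.98, "claw": 0.99}, {"x": -0.485, "y": -0.196, "z": -0.04, "rx": 0, "ry": 0, "rz": 0.98, "claw": 0.99}]'

```text
time: 1.82
tool_pos: [0.4544, 0.192, 0.2603]
tool_rot: [3.14, 0.002, 1.961]
contact_force: [0.3, 0.7, 0.1]
opening: 0.0913
grip_force: 0.0
```

```bash
python3 mv.py .52 -.21 .22 -20
```

```text
now 1.8167 [0.4544 0.192  0.2603] ydir 22.36 F [0.3 0.7 0.1] op 0.0913 g 0.0 q [ 0.25  0.26  1.55 -0.    1.33 -0.14]
row [-0.5289 -0.1231  0.0544] [0.0026 0.0011 0.9413]
```

Call:
step_arm --steps '[{"x": -0.53, "y": -0.123, "z": 0.05, "rx": 0, "ry": 0, "rz": 0.94, "claw": 0.99}, {"x": -0.53, "y": -0.123, "z": 0.05, "rx": 0, "ry": 0, "rz": 0.94, "claw": 0.99}, {"x": -0.53, "y": -0.123, "z": 0.05, "rx": 0, "ry": 0, "rz": 0.94, "claw": 0.99}, {"x": -0.53, "y": -0.123, "z": 0.05, "rx": 0, "ry": 0, "rz": 0.94, "claw": 0.99}, {"x": -0.53, "y": -0.123, "z": 0.05, "rx": 0, "ry": 0, "rz": 0.94, "claw": 0.99}, {"x": -0.53, "y": -0.123, "z": 0.05, "rx": 0, "ry": 0, "rz": 0.94, "claw": 0.99}, {"x": -0.53, "y": -0.123, "z": 0.05, "rx": 0, "ry": 0, "rz": 0.94, "claw": 0.99}, {"x": -0.53, "y": -0.123, "z": 0.05, "rx": 0, "ry": 0, "rz": 0.94, "claw": 0.99}, {"x": -0.53, "y": -0.123, "z": 0.05, "rx": 0, "ry": 0, "rz": 0.94, "claw": 0.99}, {"x": -0.53, "y": -0.123, "z": 0.05, "rx": 0, "ry": 0, "rz": 0.94, "claw": 0.99}, {"x": -0.53, "y": -0.123, "z": 0.05, "rx": 0, "ry": 0, "rz": 0.94, "claw": 0.99}, {"x": -0.53, "y": -0.123, "z": 0.05, "rx": 0, "ry": 0, "rz": 0.94, "claw": 0.99}]'

```text
time: 2.82
tool_pos: [0.5182, -0.2086, 0.2216]
tool_rot: [-3.14, -0.0, 1.223]
contact_force: [0.8, 1.0, 1.1]
opening: 0.0912
grip_force: 0.0
```

```bash
cat > w.py <<'E'
from h import *
import sys
im,_=read_camera('wrist')  # lets arm settle
s=robot.observe(); print(s['time'],s['tool_pos'],s['tool_rot'],s['qvel'])
im,d=read_camera('wrist'); P=pts('wrist',d); cv2.imwrite(f'pics/w{sys.argv[1]}.png',im); np.save('wP.npy',P)
im=im.astype(int); b,g,r=im[...,0],im[...,1],im[...,2]; z=P[...,2]
G=(g>r+30)&(g>b+30)&(z>.04)&(z<.09); n=P[G]
print('green',G.sum(),n.mean(0).round(4))
T=G&(z>.066); k=(P[T][:,:2]*1000).astype(np.float32); print('top',T.sum(),np.median(P[T],0),cv2.minAreaRect(k))
for nme,c in [('tgt',(.569,-.254)),('sp',(.619,-.146))]:
    W=(im.min(-1)>130)&(im.max(-1)-im.min(-1)<50)&(abs(z-.032)<.006)&(np.hypot(P[...,0]-c[0],P[...,1]-c[1])<.06)
    k=P[W][:,:2].astype(np.float32)*1000; print(nme,W.sum(),cv2.minAreaRect(k) if len(k) else '', np.median(P[W],0) if len(k) else '')
print('foam z',np.median(z[(abs(z-.034)<.008)&(im.max(-1)<100)]))
E
python3 w.py 1
```

```text
2.8667 [ 0.51819875 -0.20718254  0.22193236] [-3.14046523e+00 -7.09363961e-04  1.22432453e+00] [ 0.03334752 -0.02404285  0.01416432  0.00268173  0.00091092  0.00292406]
green 421 [ 0.5189 -0.2292  0.0696]
top 421 [ 0.51895228 -0.22900137  0.06967955] ((518.7112426757812, -229.7435760498047), (30.10100746154785, 9.38255500793457), 65.57606506347656)
tgt 6047 ((567.1542358398438, -253.70974731445312), (58.047176361083984, 91.78510284423828), 64.99076843261719) [ 0.56666862 -0.25119585  0.03191664]
sp 8506 ((615.518798828125, -141.39468383789062), (78.95662689208984, 100.6630859375), 64.57939147949219) [ 0.61760824 -0.14273073  0.03198158]
foam z 0.03357175935421314
```

View pics/w1.png

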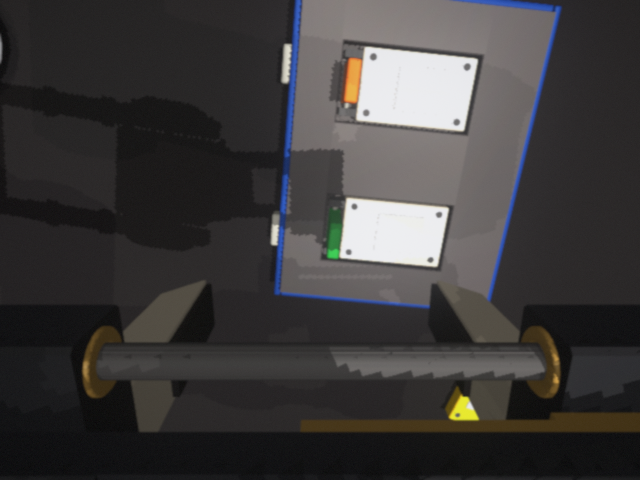

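The wrist view shows the green handle at px (334,230) and both modules at a heading of about -25.2°. The handle top centre is at (0.5187, -0.2297).

```bash
python3 mv.py .5187 -.2297 .12 -25.2 .5187 -.2297 .041 -25.2
```

```text
now 2.9167 [ 0.5183 -0.2063  0.2223] ydir -19.77 F [ 0.4 -0.1 -0.6] op 0.0915 g 0.0 q [-0.52  0.41  1.44  0.    1.3  -0.17]
row [-0.0292  0.0111  0.1363] [-0.0008 -0.0007  0.1207]
row [-0.0293  0.0112  0.2417] [-0.0008 -0.0007  0.1207]
```

Call:
step_arm --steps '[{"x": -0.029, "y": 0.011, "z": 0.05, "rx": 0, "ry": 0, "rz": 0.12, "claw": 0.99}, {"x": -0.029, "y": 0.011, "z": 0.09, "rx": 0, "ry": 0, "rz": 0.12, "claw": 0.99}, {"x": -0.029, "y": 0.011, "z": 0.12, "rx": 0, "ry": 0, "rz": 0.12, "claw": 0.99}, {"x": -0.029, "y": 0.011, "z": 0.15, "rx": 0, "ry": 0, "rz": 0.12, "claw": 0.99}, {"x": -0.029, "y": 0.011, "z": 0.17, "rx": 0, "ry": 0, "rz": 0.12, "claw": 0.99}, {"x": -0.029, "y": 0.011, "z": 0.18, "rx": 0, "ry": 0, "rz": 0.12, "claw": 0.99}, {"x": -0.029, "y": 0.011, "z": 0.18, "rx": 0, "ry": 0, "rz": 0.12, "claw": 0.99}, {"x": -0.029, "y": 0.011, "z": 0.18, "rx": 0, "ry": 0, "rz": 0.12, "claw": 0.99}]'

```text
time: 3.58
tool_pos: [0.5194, -0.2295, 0.0882]
tool_rot: [3.141, -0.0, 1.133]
contact_force: [-0.1, 0.3, 0.1]
opening: 0.0912
grip_force: 0.0
```

```bash
python3 mv.py .5187 -.2297 .041 -25.2
```

```text
now 3.5833 [ 0.5194 -0.2295  0.0882] ydir -25.09 F [-0.1  0.3  0.1] op 0.0912 g 0.0 q [-0.55  0.56  1.58  0.    1.   -0.11]
row [-0.0007 -0.0008  0.0629] [ 0.001  -0.0001  0.0025]
```

Call:
step_arm --steps '[{"x": -0.0005, "y": -0.001, "z": 0.02, "rx": 0, "ry": 0, "rz": 0, "claw": 0.99}, {"x": -0.0005, "y": -0.001, "z": 0.04, "rx": 0, "ry": 0, "rz": 0, "claw": 0.99}, {"x": -0.0005, "y": -0.001, "z": 0.055, "rx": 0, "ry": 0, "rz": 0, "claw": 0.99}, {"x": -0.0005, "y": -0.001, "z": 0.062, "rx": 0, "ry": 0, "rz": 0, "claw": 0.99}, {"x": -0.0005, "y": -0.001, "z": 0.062, "rx": 0, "ry": 0, "rz": 0, "claw": 0.99}, {"x": -0.0005, "y": -0.001, "z": 0.062, "rx": 0, "ry": 0, "rz": 0, "claw": 0.99}]'

```text
time: 4.08
tool_pos: [0.5185, -0.2304, 0.0415]
tool_rot: [3.141, -0.0, 1.132]
contact_force: [0.8, -0.9, 0.3]
opening: 0.0912
grip_force: 0.0
```

Call:
step_arm --squeeze 25 --steps '[{"x": 0, "y": 0, "z": 0, "rx": 0, "ry": 0, "rz": 0, "claw": -0.5}, {"x": 0, "y": 0, "z": 0, "rx": 0, "ry": 0, "rz": 0, "claw": -0.5}, {"x": 0, "y": 0, "z": 0, "rx": 0, "ry": 0, "rz": 0, "claw": -0.7}, {"x": 0, "y": 0, "z": 0, "rx": 0, "ry": 0, "rz": 0, "claw": -0.7}, {"x": 0, "y": 0, "z": 0, "rx": 0, "ry": 0, "rz": 0, "claw": -0.95}, {"x": 0, "y": 0, "z": 0, "rx": 0, "ry": 0, "rz": 0, "claw": -0.95}, {"x": 0, "y": 0, "z": 0, "rx": 0, "ry": 0, "rz": 0, "claw": -0.95}, {"x": 0, "y": 0, "z": 0, "rx": 0, "ry": 0, "rz": 0, "claw": -0.95}]'

```text
time: 4.75
tool_pos: [0.5181, -0.2303, 0.0409]
tool_rot: [-3.142, -0.0, 1.132]
contact_force: [0.1, -0.0, -0.0]
opening: 0.0425
grip_force: 0.0
```

```bash
python3 mv.py .5187 -.2297 .081 -25.2
```

```text
now 4.75 [ 0.5181 -0.2303  0.0409] ydir -25.16 F [ 0.1 -0.  -0. ] op 0.0425 g 0.0 q [-0.55  0.62  1.63  0.    0.89 -0.11]
row [ 0.001   0.0004 -0.0535] [-0.     -0.0001  0.0008]
```

Fingers are slow (~75 mm/s); keep closing.

Call:
step_arm --squeeze 25 --steps '[{"x": 0, "y": 0, "z": 0, "rx": 0, "ry": 0, "rz": 0, "claw": -0.95}, {"x": 0, "y": 0, "z": 0, "rx": 0, "ry": 0, "rz": 0, "claw": -0.95}, {"x": 0, "y": 0, "z": 0, "rx": 0, "ry": 0, "rz": 0, "claw": -0.95}, {"x": 0, "y": 0, "z": 0, "rx": 0, "ry": 0, "rz": 0, "claw": -0.95}, {"x": 0, "y": 0, "z": 0, "rx": 0, "ry": 0, "rz": 0, "claw": -0.95}, {"x": 0, "y": 0, "z": 0, "rx": 0, "ry": 0, "rz": 0, "claw": -0.95}, {"x": 0, "y": 0, "z": 0, "rx": 0, "ry": 0, "rz": 0, "claw": -0.95}, {"x": 0, "y": 0, "z": 0, "rx": 0, "ry": 0, "rz": 0, "claw": -0.95}]'

```text
time: 5.42
tool_pos: [0.5186, -0.2306, 0.0411]
tool_rot: [3.14, -0.0, 1.131]
contact_force: [2.8, -1.3, -0.8]
opening: 0.01
grip_force: 25.0
```

Call:
step_arm --steps '[{"x": 0, "y": 0, "z": -0.004, "rx": 0, "ry": 0, "rz": 0, "claw": -0.95}, {"x": 0, "y": 0, "z": -0.008, "rx": 0, "ry": 0, "rz": 0, "claw": -0.95}, {"x": 0, "y": 0, "z": -0.013, "rx": 0, "ry": 0, "rz": 0, "claw": -0.95}, {"x": 0, "y": 0, "z": -0.018, "rx": 0, "ry": 0, "rz": 0, "claw": -0.95}, {"x": 0, "y": 0, "z": -0.024, "rx": 0, "ry": 0, "rz": 0, "claw": -0.95}, {"x": 0, "y": 0, "z": -0.03, "rx": 0, "ry": 0, "rz": 0, "claw": -0.95}, {"x": 0, "y": 0, "z": -0.036, "rx": 0, "ry": 0, "rz": 0, "claw": -0.95}, {"x": 0, "y": 0.001, "z": -0.042, "rx": 0, "ry": 0, "rz": 0, "claw": -0.95}, {"x": 0, "y": 0.002, "z": -0.048, "rx": 0, "ry": 0, "rz": 0, "claw": -0.95}, {"x": 0, "y": 0.004, "z": -0.056, "rx": 0, "ry": 0, "rz": 0, "claw": -0.95}, {"x": 0, "y": 0.006, "z": -0.064, "rx": 0, "ry": 0, "rz": 0, "claw": -0.95}, {"x": 0, "y": 0.008, "z": -0.072, "rx": 0, "ry": 0, "rz": 0, "claw": -0.95}]'

```text
time: 6.42
tool_pos: [0.5237, -0.2329, 0.0956]
tool_rot: [3.142, -0.0, 1.132]
contact_force: [0.2, 0.3, -0.9]
opening: 0.0096
grip_force: 25.0
```

```bash
python3 mv.py; python3 -c "
from h import *
im,d=read_camera('side'); cv2.imwrite('pics/s2.png',cv2.resize(im[230:400,270:500],None,fx=3,fy=3))"
```

```text
now 6.4167 [ 0.5237 -0.2329  0.0956] ydir -25.16 F [ 0.2  0.3 -0.9] op 0.0096 g 25.0 q [-0.55  0.56  1.56  0.    1.02 -0.11]
```

View pics/s2.png

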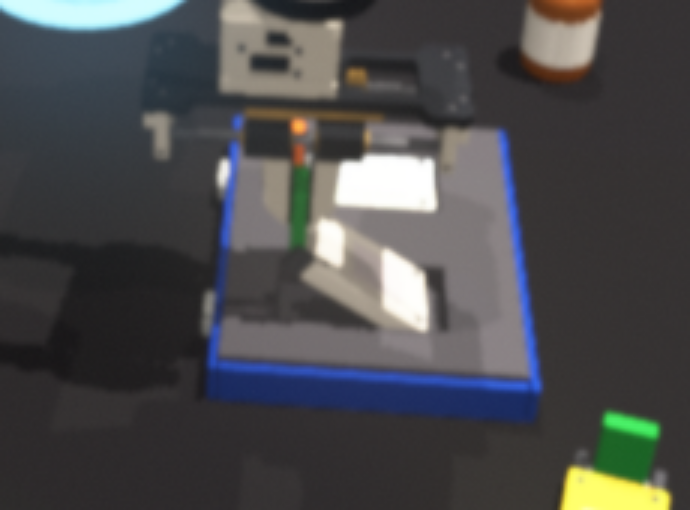

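The picture shows the handle held upright at crop px (300,200) and the module tilted roughly 35°, handle end up. The spare has not moved. I'll keep lifting.

Call:
step_arm --steps '[{"x": 0, "y": 0.004, "z": -0.01, "rx": 0, "ry": 0, "rz": 0, "claw": -0.95}, {"x": 0, "y": 0.01, "z": -0.02, "rx": 0, "ry": 0, "rz": 0, "claw": -0.95}, {"x": 0, "y": 0.016, "z": -0.03, "rx": 0, "ry": 0, "rz": 0, "claw": -0.95}, {"x": 0, "y": 0.024, "z": -0.04, "rx": 0, "ry": 0, "rz": 0, "claw": -0.95}, {"x": 0, "y": 0.033, "z": -0.05, "rx": 0, "ry": 0, "rz": 0, "claw": -0.95}, {"x": 0, "y": 0.04, "z": -0.06, "rx": 0, "ry": 0, "rz": 0, "claw": -0.95}, {"x": 0, "y": 0.045, "z": -0.07, "rx": 0, "ry": 0, "rz": 0, "claw": -0.95}, {"x": 0, "y": 0.045, "z": -0.085, "rx": 0, "ry": 0, "rz": 0, "claw": -0.95}, {"x": 0, "y": 0.045, "z": -0.1, "rx": 0, "ry": 0, "rz": 0, "claw": -0.95}, {"x": 0, "y": 0.045, "z": -0.12, "rx": 0, "ry": 0, "rz": 0, "claw": -0.95}, {"x": 0, "y": 0.045, "z": -0.15, "rx": 0, "ry": 0, "rz": 0, "claw": -0.95}, {"x": 0, "y": 0.045, "z": -0.18, "rx": 0, "ry": 0, "rz": 0, "claw": -0.95}]'

```text
time: 7.47
tool_pos: [0.5538, -0.247, 0.2306]
tool_rot: [-3.14, -0.0, 1.132]
contact_force: [0.4, -0.2, -1.2]
opening: 0.0099
grip_force: 25.0
```

```bash
python3 mv.py .493 .268 .25 -25.2
```

```text
now 7.4667 [ 0.5538 -0.247   0.2306] ydir -25.16 F [ 0.4 -0.2 -1.2] op 0.0099 g 25.0 q [-0.55  0.49  1.28  0.    1.37 -0.11]
row [ 0.587  -0.3654 -0.0251] [-0.0021 -0.0003  0.0008]
```

Call:
step_arm --steps '[{"x": 0.01, "y": -0.006, "z": -0.01, "rx": 0, "ry": 0, "rz": 0, "claw": -0.95}, {"x": 0.03, "y": -0.019, "z": -0.02, "rx": 0, "ry": 0, "rz": 0, "claw": -0.95}, {"x": 0.06, "y": -0.037, "z": -0.025, "rx": 0, "ry": 0, "rz": 0, "claw": -0.95}, {"x": 0.09, "y": -0.056, "z": -0.025, "rx": 0, "ry": 0, "rz": 0, "claw": -0.95}, {"x": 0.12, "y": -0.075, "z": -0.025, "rx": 0, "ry": 0, "rz": 0, "claw": -0.95}, {"x": 0.15, "y": -0.093, "z": -0.025, "rx": 0, "ry": 0, "rz": 0, "claw": -0.95}, {"x": 0.18, "y": -0.112, "z": -0.025, "rx": 0, "ry": 0, "rz": 0, "claw": -0.95}, {"x": 0.21, "y": -0.131, "z": -0.025, "rx": 0, "ry": 0, "rz": 0, "claw": -0.95}, {"x": 0.24, "y": -0.149, "z": -0.025, "rx": 0, "ry": 0, "rz": 0, "claw": -0.95}, {"x": 0.27, "y": -0.168, "z": -0.025, "rx": 0, "ry": 0, "rz": 0, "claw": -0.95}, {"x": 0.29, "y": -0.18, "z": -0.025, "rx": 0, "ry": 0, "rz": 0, "claw": -0.95}, {"x": 0.3, "y": -0.187, "z": -0.025, "rx": 0, "ry": 0, "rz": 0, "claw": -0.95}]'

```text
time: 8.47
tool_pos: [0.5211, 0.0196, 0.2479]
tool_rot: [-3.139, -0.0, 1.134]
contact_force: [0.5, 0.4, -0.4]
opening: 0.0097
grip_force: 25.0
```

```bash
python3 - <<'E'
from h import *
for cam in ['wrist','scene']:
    im,_=read_camera(cam); im,d=read_camera(cam); P=pts(cam,d); im=im.astype(int); b,g,r=im[...,0],im[...,1],im[...,2]
    M=(b>r+20)&(b>110)&(abs(P[...,2]-.004)<.012)&(np.hypot(P[...,0]-.535,P[...,1]-.245)<.14)
    if M.sum()<50: print(cam,M.sum()); continue
    k=P[M]; print(cam,M.sum(),k.min(0),k.max(0)); h=cv2.convexHull((k[:,:2]*1000).astype(np.float32)); print(cv2.minEnclosingCircle(h),cv2.fitEllipse(h))
E
python3 mv.py .493 .268 .25 -25.2
```

```text
wrist 9674 [ 0.43260116  0.14833529 -0.00308103] [0.59466333 0.2445624  0.00657179]
((513.6373291015625, 206.59181213378906), 89.19424438476562) ((529.9204711914062, 242.4655303955078), (186.03350830078125, 196.4595489501953), 64.90373992919922)
scene 5027 [ 0.42974338  0.14828606 -0.00459888] [0.634394   0.34924528 0.01057908]
((532.0567626953125, 249.00277709960938), 102.92510223388672) ((532.3881225585938, 248.34979248046875), (201.32135009765625, 205.08924865722656), 120.28836059570312)
now 8.6667 [0.5225 0.016  0.2483] ydir -25.13 F [-0.4 -0.6 -1.8] op 0.0099 g 25.0 q [-0.12  0.32  1.49 -0.    1.33  0.32]
row [ 0.2875 -0.1783 -0.0023] [-0.0006  0.0007  0.0015]
```

Call:
step_arm --steps '[{"x": 0.01, "y": -0.006, "z": 0, "rx": 0, "ry": 0, "rz": 0, "claw": -0.95}, {"x": 0.03, "y": -0.019, "z": 0, "rx": 0, "ry": 0, "rz": 0, "claw": -0.95}, {"x": 0.06, "y": -0.037, "z": 0, "rx": 0, "ry": 0, "rz": 0, "claw": -0.95}, {"x": 0.09, "y": -0.056, "z": 0, "rx": 0, "ry": 0, "rz": 0, "claw": -0.95}, {"x": 0.12, "y": -0.075, "z": 0, "rx": 0, "ry": 0, "rz": 0, "claw": -0.95}, {"x": 0.15, "y": -0.093, "z": 0, "rx": 0, "ry": 0, "rz": 0, "claw": -0.95}, {"x": 0.18, "y": -0.112, "z": 0, "rx": 0, "ry": 0, "rz": 0, "claw": -0.95}, {"x": 0.21, "y": -0.131, "z": 0, "rx": 0, "ry": 0, "rz": 0, "claw": -0.95}, {"x": 0.24, "y": -0.149, "z": 0, "rx": 0, "ry": 0, "rz": 0, "claw": -0.95}, {"x": 0.265, "y": -0.165, "z": 0, "rx": 0, "ry": 0, "rz": 0, "claw": -0.95}, {"x": 0.28, "y": -0.176, "z": 0, "rx": 0, "ry": 0, "rz": 0, "claw": -0.95}, {"x": 0.287, "y": -0.179, "z": 0, "rx": 0, "ry": 0, "rz": 0, "claw": -0.95}]'

```text
time: 9.67
tool_pos: [0.4924, 0.2695, 0.2484]
tool_rot: [-3.141, -0.0, 1.132]
contact_force: [-0.4, 0.2, -0.8]
opening: 0.0101
grip_force: 25.0
```

Call:
step_arm --steps '[{"x": 0, "y": 0, "z": 0.02, "rx": 0, "ry": 0, "rz": 0, "claw": -0.95}, {"x": 0, "y": 0, "z": 0.05, "rx": 0, "ry": 0, "rz": 0, "claw": -0.95}, {"x": 0, "y": 0, "z": 0.07, "rx": 0, "ry": 0, "rz": 0, "claw": -0.95}, {"x": 0, "y": 0, "z": 0.09, "rx": 0, "ry": 0, "rz": 0, "claw": -0.95}, {"x": 0, "y": 0, "z": 0.1, "rx": 0, "ry": 0, "rz": 0, "claw": -0.95}, {"x": 0, "y": 0, "z": 0.1, "rx": 0, "ry": 0, "rz": 0, "claw": -0.95}]'

```text
time: 10.17
tool_pos: [0.4923, 0.2668, 0.1718]
tool_rot: [-3.139, 0.003, 1.13]
contact_force: [-0.6, -0.4, -0.2]
opening: 0.0095
grip_force: 25.0
```

```bash
python3 -c "
from h import *
im,d=read_camera('side'); im,d=read_camera('side'); cv2.imwrite('pics/s3.png',cv2.resize(im[90:290,200:420],None,fx=3,fy=3))"; python3 mv.py .492 .268 .12 -25.2 .58 .2265 .031 -25.2
```

```text
now 10.2667 [0.4934 0.2676 0.1741] ydir -25.22 F [ 0.1  0.  -0.8] op 0.0099 g 25.0 q [0.36 0.45 1.5  0.   1.18 0.8 ]
row [-0.0003 -0.0019  0.0721] [ 0.0004 -0.0004 -0.0003]
row [-0.0004  0.1278  0.1908] [ 0.0004 -0.0004 -0.0003]
```

View pics/s3.png

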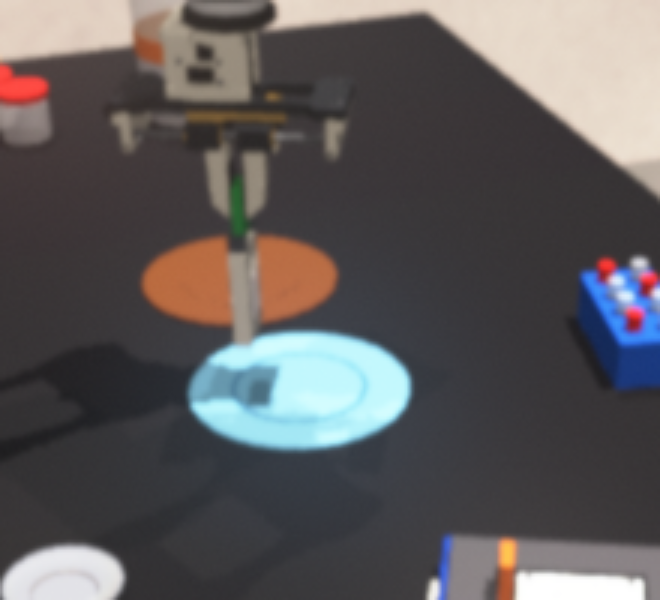

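The side view shows the module hanging vertically at crop px (245,290), just above the mat's -x part. I'll lower until the far end touches, watching the force.

Call:
step_arm --steps '[{"x": 0, "y": -0.006, "z": 0.02, "rx": 0, "ry": 0, "rz": 0, "claw": -0.95}, {"x": 0, "y": -0.012, "z": 0.04, "rx": 0, "ry": 0, "rz": 0, "claw": -0.95}, {"x": 0, "y": -0.012, "z": 0.055, "rx": 0, "ry": 0, "rz": 0, "claw": -0.95}, {"x": 0, "y": -0.012, "z": 0.065, "rx": 0, "ry": 0, "rz": 0, "claw": -0.95}, {"x": 0, "y": -0.012, "z": 0.069, "rx": 0, "ry": 0, "rz": 0, "claw": -0.95}, {"x": 0, "y": -0.012, "z": 0.072, "rx": 0, "ry": 0, "rz": 0, "claw": -0.95}, {"x": 0, "y": -0.012, "z": 0.072, "rx": 0, "ry": 0, "rz": 0, "claw": -0.95}, {"x": 0, "y": -0.012, "z": 0.072, "rx": 0, "ry": 0, "rz": 0, "claw": -0.95}]'

```text
time: 10.93
tool_pos: [0.4852, 0.2719, 0.1204]
tool_rot: [3.141, -0.001, 1.131]
contact_force: [-0.7, 1.2, -1.6]
opening: 0.01
grip_force: 25.0
```

Call:
step_arm --steps '[{"x": 0, "y": 0, "z": 0.0015, "rx": 0, "ry": 0, "rz": 0, "claw": -0.95}, {"x": 0, "y": 0.006, "z": 0.0015, "rx": 0, "ry": 0, "rz": 0, "claw": -0.95}, {"x": 0, "y": 0.013, "z": 0.0015, "rx": 0, "ry": 0, "rz": 0, "claw": -0.95}, {"x": 0, "y": 0.02, "z": 0.002, "rx": 0, "ry": 0, "rz": 0, "claw": -0.95}, {"x": 0, "y": 0.027, "z": 0.0025, "rx": 0, "ry": 0, "rz": 0, "claw": -0.95}, {"x": 0, "y": 0.034, "z": 0.0035, "rx": 0, "ry": 0, "rz": 0, "claw": -0.95}, {"x": 0, "y": 0.041, "z": 0.005, "rx": 0, "ry": 0, "rz": 0, "claw": -0.95}, {"x": 0, "y": 0.041, "z": 0.005, "rx": 0, "ry": 0, "rz": 0, "claw": -0.95}]'

```text
time: 11.6
tool_pos: [0.5136, 0.2582, 0.1156]
tool_rot: [3.141, -0.0, 1.131]
contact_force: [-0.3, 0.4, 0.5]
opening: 0.0097
grip_force: 25.0
```

```bash
python3 -c "
from h import *
im,d=read_camera('side'); cv2.imwrite('pics/s4.png',cv2.resize(im[90:290,200:420],None,fx=3,fy=3))"; python3 mv.py .5805 .2261 .03 -25.2
```

```text
now 11.65 [0.5131 0.2584 0.1158] ydir -25.21 F [0.5 0.4 0.7] op 0.0098 g 25.0 q [0.33 0.54 1.54 0.   1.07 0.77]
row [-0.0007  0.0996  0.1144] [ 0.0002 -0.0002 -0.0002]
```

View pics/s4.png

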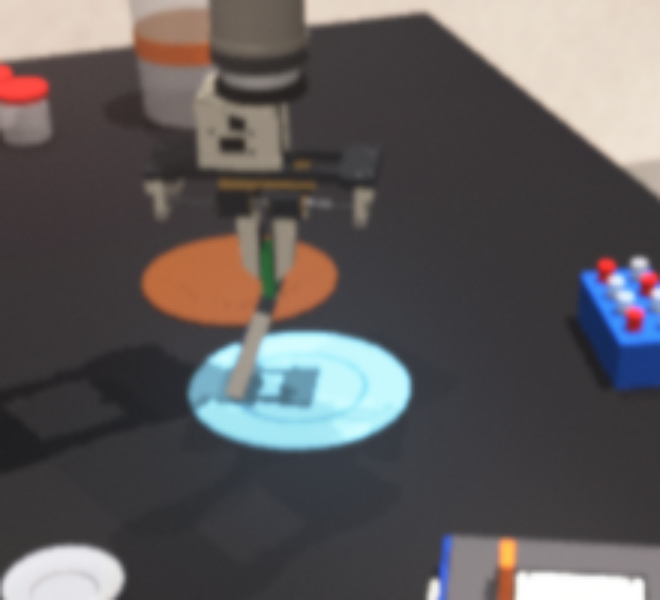

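It trails correctly: far end on the mat at crop px (237,390), leaning about 20°. I'll follow the arc down.

Call:
step_arm --steps '[{"x": 0, "y": 0.012, "z": 0.004, "rx": 0, "ry": 0, "rz": 0, "claw": -0.95}, {"x": 0, "y": 0.025, "z": 0.0088, "rx": 0, "ry": 0, "rz": 0, "claw": -0.95}, {"x": 0, "y": 0.036, "z": 0.014, "rx": 0, "ry": 0, "rz": 0, "claw": -0.95}, {"x": 0, "y": 0.045, "z": 0.02, "rx": 0, "ry": 0, "rz": 0, "claw": -0.95}, {"x": 0, "y": 0.054, "z": 0.027, "rx": 0, "ry": 0, "rz": 0, "claw": -0.95}, {"x": 0, "y": 0.063, "z": 0.035, "rx": 0, "ry": 0, "rz": 0, "claw": -0.95}, {"x": 0, "y": 0.07, "z": 0.044, "rx": 0, "ry": 0, "rz": 0, "claw": -0.95}, {"x": 0, "y": 0.077, "z": 0.053, "rx": 0, "ry": 0, "rz": 0, "claw": -0.95}, {"x": 0, "y": 0.083, "z": 0.063, "rx": 0, "ry": 0, "rz": 0, "claw": -0.95}, {"x": 0, "y": 0.088, "z": 0.072, "rx": 0, "ry": 0, "rz": 0, "claw": -0.95}, {"x": 0, "y": 0.092, "z": 0.083, "rx": 0, "ry": 0, "rz": 0, "claw": -0.95}, {"x": 0, "y": 0.096, "z": 0.092, "rx": 0, "ry": 0, "rz": 0, "claw": -0.95}]'

```text
time: 12.65
tool_pos: [0.5775, 0.228, 0.0457]
tool_rot: [-3.141, 0.001, 1.132]
contact_force: [-0.4, -0.1, -0.9]
opening: 0.0097
grip_force: 25.0
```

```bash
python3 mv.py .5805 .2261 .03 -25.2;python3 mv.py .5805 .2261 .03 -25.2
```

```text
now 12.65 [0.5775 0.228  0.0457] ydir -25.16 F [-0.4 -0.1 -0.9] op 0.0097 g 25.0 q [0.25 0.7  1.46 0.   0.99 0.69]
row [-0.0006  0.0048  0.021 ] [-0.0012  0.0007  0.0009]
now 12.65 [0.5775 0.228  0.0457] ydir -25.16 F [-0.4 -0.1 -0.9] op 0.0097 g 25.0 q [0.25 0.7  1.46 0.   0.99 0.69]
row [-0.0006  0.0048  0.021 ] [-0.0012  0.0007  0.0009]
```

Call:
step_arm --steps '[{"x": 0, "y": 0.002, "z": 0.006, "rx": 0, "ry": 0, "rz": 0, "claw": -0.95}, {"x": 0, "y": 0.003, "z": 0.011, "rx": 0, "ry": 0, "rz": 0, "claw": -0.95}, {"x": 0, "y": 0.004, "z": 0.015, "rx": 0, "ry": 0, "rz": 0, "claw": -0.95}, {"x": 0, "y": 0.004, "z": 0.018, "rx": 0, "ry": 0, "rz": 0, "claw": -0.95}, {"x": 0, "y": 0.004, "z": 0.02, "rx": 0, "ry": 0, "rz": 0, "claw": -0.95}, {"x": 0, "y": 0.004, "z": 0.021, "rx": 0, "ry": 0, "rz": 0, "claw": -0.95}, {"x": 0, "y": 0.004, "z": 0.021, "rx": 0, "ry": 0, "rz": 0, "claw": -0.95}]'

```text
time: 13.23
tool_pos: [0.5805, 0.2269, 0.0313]
tool_rot: [3.141, -0.0, 1.132]
contact_force: [0.2, 0.2, -0.9]
opening: 0.0095
grip_force: 25.0
```

```bash
python3 mv.py; python3 -c "
from h import *
im,d=read_camera('side'); cv2.imwrite('pics/s5.png',cv2.resize(im[110:270,210:410],None,fx=4,fy=3.7)[:592])
im,d=read_camera('wrist');P=pts('wrist',d)
near=np.hypot(P[...,0]-.533,P[...,1]-.249)<.035
k=P[near&(abs(P[...,2]-.02)<.012)]
print(len(k)); A=np.c_[k[:,:2],np.ones(len(k))]; print(np.linalg.lstsq(A,k[:,2],rcond=None)[0], k.mean(0))"
```

```text
now 13.2333 [0.5805 0.2269 0.0313] ydir -25.16 F [ 0.2  0.2 -0.9] op 0.0095 g 25.0 q [0.25 0.72 1.46 0.   0.96 0.69]
10675
[-0.01526496 -0.08923473  0.0521269 ] [0.53594347 0.26067556 0.02068443]
```

View pics/s5.png

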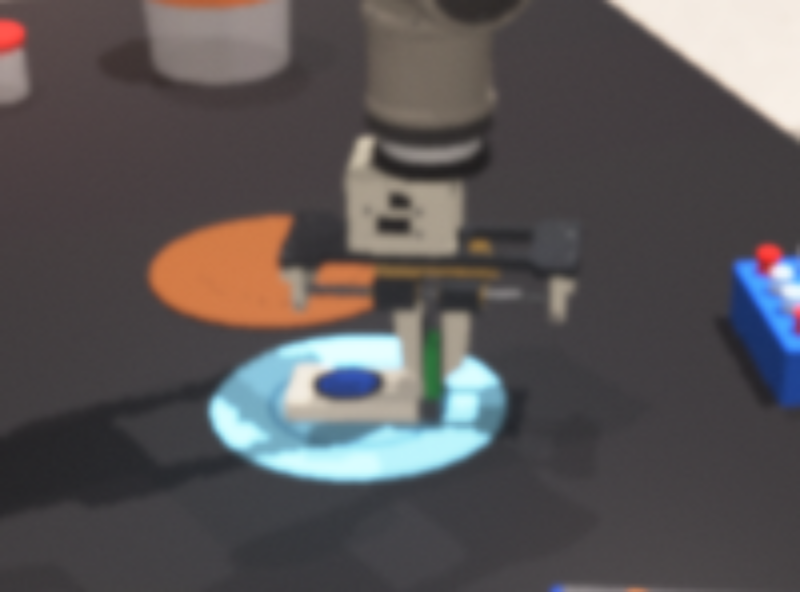

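The module lies window up on the mat, blue window at crop px (350,383), with the handle end about 2 mm high. I'll lower the last bit.

Call:
step_arm --steps '[{"x": 0, "y": 0, "z": 0.001, "rx": 0, "ry": 0, "rz": 0, "claw": -0.95}, {"x": 0, "y": 0, "z": 0.002, "rx": 0, "ry": 0, "rz": 0, "claw": -0.95}, {"x": 0, "y": 0, "z": 0.002, "rx": 0, "ry": 0, "rz": 0, "claw": -0.95}, {"x": 0, "y": 0, "z": 0.002, "rx": 0, "ry": 0, "rz": 0, "claw": -0.95}]'

```text
time: 13.67
tool_pos: [0.5805, 0.2269, 0.0297]
tool_rot: [3.141, -0.0, 1.131]
contact_force: [0.9, 0.1, 0.1]
opening: 0.0097
grip_force: 25.0
```

```bash
python3 mv.py
cat > f.py <<'E'
from h import *
im,d=read_camera('wrist'); print(robot.observe()['contact_force'])
P=pts('wrist',d); im=im.astype(int)
W=(im.min(-1)>120)&(im.max(-1)-im.min(-1)<40)&(abs(P[...,2]-.02)<.009)&(np.hypot(P[...,0]-.533,P[...,1]-.249)<.08)
k=P[W]; A=np.c_[k[:,:2]-k[:,:2].mean(0),np.ones(len(k))]; print(len(k),np.linalg.lstsq(A,k[:,2],rcond=None)[0],cv2.minAreaRect((k[:,:2]*1000).astype(np.float32)))
E
python3 f.py
```

```text
now 13.6667 [0.5805 0.2269 0.0297] ydir -25.17 F [0.9 0.1 0.1] op 0.0097 g 25.0 q [0.25 0.72 1.46 0.   0.96 0.69]
[-0.10400979 -0.21677212 -0.67566013]
8156 [ 0.00549913 -0.00688149  0.01980249] ((531.1173095703125, 252.05606079101562), (52.1331787109375, 89.43708801269531), 64.81559753417969)
```

Call:
step_arm --squeeze 5 --steps '[{"x": 0, "y": 0, "z": 0.0005, "rx": 0, "ry": 0, "rz": 0, "claw": -0.95}, {"x": 0, "y": 0, "z": 0.0005, "rx": 0, "ry": 0, "rz": 0, "claw": -0.95}, {"x": 0, "y": 0, "z": 0.0005, "rx": 0, "ry": 0, "rz": 0, "claw": -0.7}, {"x": 0, "y": 0, "z": 0.0005, "rx": 0, "ry": 0, "rz": 0, "claw": -0.6}, {"x": 0, "y": 0, "z": 0.0005, "rx": 0, "ry": 0, "rz": 0, "claw": -0.4}, {"x": 0, "y": 0, "z": 0.0005, "rx": 0, "ry": 0, "rz": 0, "claw": -0.2}, {"x": 0, "y": 0, "z": 0.0005, "rx": 0, "ry": 0, "rz": 0, "claw": 0.2}, {"x": 0, "y": 0, "z": 0.0005, "rx": 0, "ry": 0, "rz": 0, "claw": 0.5}, {"x": 0, "y": 0, "z": 0.0005, "rx": 0, "ry": 0, "rz": 0, "claw": 0.5}, {"x": 0, "y": 0, "z": 0.0005, "rx": 0, "ry": 0, "rz": 0, "claw": 0.5}, {"x": 0, "y": 0, "z": 0.0005, "rx": 0, "ry": 0, "rz": 0, "claw": 0.5}, {"x": 0, "y": 0, "z": 0.0005, "rx": 0, "ry": 0, "rz": 0, "claw": 0.5}]'

```text
time: 14.72
tool_pos: [0.5804, 0.2269, 0.0293]
tool_rot: [-3.142, -0.0, 1.132]
contact_force: [0.3, 0.4, 0.8]
opening: 0.0661
grip_force: 0.0
```

```bash
python3 mv.py; python3 f.py;  python3 -c "
from h import *
im,d=read_camera('side'); cv2.imwrite('pics/s6.png',cv2.resize(im[110:270,210:410],None,fx=4,fy=3.7)[:592])"
```

```text
now 14.7167 [0.5804 0.2269 0.0293] ydir -25.17 F [0.3 0.4 0.8] op 0.0661 g 0.0 q [0.25 0.72 1.46 0.   0.96 0.69]
[-0.36109805 -0.58707775 -1.09267695]
7340 [-0.00380911 -0.00521365  0.01946614] ((538.9501342773438, 256.00592041015625), (38.47007369995117, 100.04570770263672), 64.8919448852539)
```

View pics/s6.png

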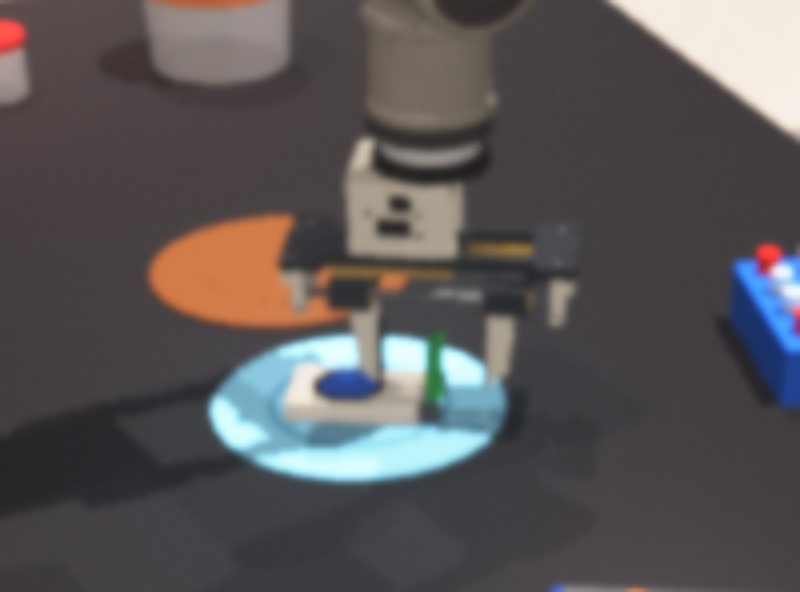

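The module lies flat with its window up (crop px 345,385), released, with the handle still upright between the open fingers. I'll retreat straight up.

Call:
step_arm --steps '[{"x": 0, "y": 0, "z": -0.01, "rx": 0, "ry": 0, "rz": 0, "claw": 0.5}, {"x": 0, "y": 0, "z": -0.03, "rx": 0, "ry": 0, "rz": 0, "claw": 0.5}, {"x": 0, "y": 0, "z": -0.06, "rx": 0, "ry": 0, "rz": 0, "claw": 0.5}, {"x": 0, "y": 0, "z": -0.1, "rx": 0, "ry": 0, "rz": 0, "claw": 0.5}, {"x": 0, "y": 0, "z": -0.14, "rx": 0, "ry": 0, "rz": 0, "claw": 0.5}, {"x": 0, "y": 0, "z": -0.18, "rx": 0, "ry": 0, "rz": 0, "claw": 0.5}, {"x": 0, "y": 0, "z": -0.2, "rx": 0, "ry": 0, "rz": 0, "claw": 0.5}, {"x": 0, "y": 0, "z": -0.2, "rx": 0, "ry": 0, "rz": 0, "claw": 0.5}, {"x": 0, "y": 0, "z": -0.2, "rx": 0, "ry": 0, "rz": 0, "claw": 0.5}, {"x": 0, "y": 0, "z": -0.2, "rx": 0, "ry": 0, "rz": 0, "claw": 0.5}]'

```text
time: 15.65
tool_pos: [0.5797, 0.2267, 0.1783]
tool_rot: [-3.14, 0.001, 1.132]
contact_force: [0.1, 0.0, -1.1]
opening: 0.0693
grip_force: 0.0
```

```bash
python3 f.py; python3 mv.py; python3 -c "
from h import *
print(robot.hand_in())"
```

```text
[-0.72157268  0.55142004  0.61902422]
4846 [-0.00485452 -0.00729001  0.01896886] ((530.3897705078125, 250.65977478027344), (55.59110641479492, 89.7767333984375), 64.83650970458984)
now 15.7 [0.5795 0.2266 0.1778] ydir -25.17 F [-0.7  0.6  0.6] op 0.0689 g 0.0 q [0.25 0.56 1.31 0.   1.28 0.69]
the job is handed in; nothing more can be done
None
```

The green-handled module was tilted out handle end first, turned over, and released window up and flat on the blue mat, about 3 mm from its centre by my last measurement; I handed the job in at about 15.7 s, but no verdict was returned.

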